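# Seat a battery pack and nip up its sunken hold-down knob

### The job

Slide the loose grey battery pack along its tray lane, away from the open end, until it sits fully home against the end stop under the clamp foot. Then reach into the round well of the blue clamp housing and turn the sunken red knob clockwise until the rubber foot holds the pack snugly: feel for the foot meeting the pack, nip it up a little further and stop, because overtightening cracks the case. Let go of everything and leave the other things on the bench where they are.

Things in the scene. Friction and masses are not known exactly. Their poses are not given: they have to be found in the camera images.
- clamp: Blue steel clamp housing fixed to the bench, 120 x 120 mm and 106 mm high. Origin: centre of its underside. z is up; +y is the direction in which the pack slides home, from the tray's open end towards the housing. In its top is a round open well with the red knob in the middle; on its -y side a steel arm reaches out over the tray.
- well_rim (a point): Centre of the well's mouth, level with the housing's top, 106 mm above the bench. The well is round, 90 mm across and 46 mm deep. Axes as clamp.
- foot_spot (a point): Where the foot will bear on the top of the home pack, 76 mm above the bench, 22 mm in from its front. Above it the rubber foot (24 mm across) hangs from the steel arm, 36 mm wide, that reaches 43 mm out of the housing, its top at most 101 mm above the bench. Fixed point. Snug is 24 to 56 N here: about 0.25 to 0.55 rad of turn after the foot meets the pack, torque up by about 0.10 to 0.22 N m. The case cracks at 65 N.
- knob_grip (a point): Red knob: an upright bar 42 mm long, 14 mm thick, top 8 mm below the housing's rim, on a hub 27 mm across, 10 mm high, on the well floor. Point: on the knob's vertical axis, 12 mm below the bar's top, 86 mm above the bench. x runs along the bar (white mark at the -x end), z up. From bar to well wall there are 38 mm on each side: fingers opened wide do not fit.
- knob (a joint): Knob angle, rad, 0 to 4, growing clockwise from above (tightening); starts at 0 to 0.4, bar along the clamp's x at 0. Stiff (0.25 N m to turn, some 0.13 felt when stopped); stays where left, so may be gripped again. Each rad lowers the foot 4 mm. The foot's stand-off varies unseen by 5.4 mm: it meets the pack after a further 0.3 to 2.05 rad. Then torque climbs about 0.4 N m per rad.
- tray: Steel tray fixed to the housing's -y side; same origin and axes as clamp. Two lanes along y, open at y = -275 mm; floor 6 mm above the bench, rails to 18 mm. The lane at x = 0 (68 mm between rails) holds the loose pack and ends at a stop plate, 40 mm high, pack side at y = -66 mm.
- lane2 (a point): Top centre of the second pack, identical but fixed and strapped in the lane at x = +115 mm. Leave it.
- stop (a point): Middle of the end stop's pack side in the loose pack's lane, 41 mm above the bench. Axes as clamp.
- pack: Loose dark grey battery pack, a box 64 (x) x 110 (y) x 70 (z) mm, about 0.9 kg, with red and blue terminals near its -y end and a light band along its top. Origin: centre of its underside, resting on the tray floor. It starts 35 to 75 mm short of the stop; 2 mm play to each rail. Sliding it takes 3 to 8 N.
- pack_front (a point): Centre of the pack's +y end face, 35 mm above its underside. Pack home: this point meets stop.
- drill: Bystander, loose: orange cordless drill lying on its side, about 220 x 190 mm. Leave it.
- bar: Bystander, loose: flat steel hold-down bar 340 x 26 x 6 mm with a hole at one end. Leave it.
- spanner: Bystander, loose: steel spanner. Leave it.
- driver: Bystander, loose: screwdriver. Leave it.
- jar: Bystander, loose: jar 64 mm wide, 85 mm high. Leave it.
- tape: Bystander, loose: yellow roll of tape 90 mm wide, 22 mm high. Leave it.
- cover: Bystander, loose: orange plastic terminal cover, 44 x 34 x 18 mm, lying in the second lane near its open end. Leave it.
- caps: Bystander, loose: open blue box 130 x 100 x 45 mm. Leave it.
Things that resemble listed ones, but are neither listed nor needed, are in the scene too. Leave any green or turquoise look-alike of the pack alone.

How it is judged:
By the outcome, as a careful person would: the job done as asked, in the order asked, and still so for the second after the job is handed in, with the robot touching nothing.
It also fails if it takes over 72 s, if anything falls off the work surface, if the arm or the gripper's body presses on something with over 40 N, if the wrist force passes 120 N, or if a joint passes its speed limit or range.

### The arm

A 6-joint arm with a two-finger parallel gripper is mounted at the origin on the work surface. World frame = base frame: x ahead of the robot, y to its left, z up, the work surface at z = 0. Lengths are in mm, angles in rad, forces in N, time in s.
With the tool pointing down it reaches from about 350 to 875 mm from the base axis. Payload 4.2 kg.
Tool frame: the origin (TCP) lies between the finger pads; the fingertips stand 14 mm ahead of it and the grasp point (between the pads) lies 5 mm behind it; z points along the fingers, y is the line along which they close (so a half turn about z gives the same grasp; the last joint's range is limited). The gripper opens to 85 mm and grips with 20 to 120 N. Pads are 22 mm wide; open, the fingers measure 114 mm over their backs; the gripper's body (76 mm by 85 mm) begins 54 mm behind the grasp point. The pads swing forward as they close: fully open they stand 13 mm farther back than shut.
Start: joints at [1.432, 0.385, 0.008, 0, -1.194, -0.259], TCP at [242.086, 576.189, 245.312] pointing down, gripper open.
Joint ranges: [-3.14, 3.14], [-1.21, 2.06], [-1.07, 1.41], [-3.16, 2.05], [-2.99, -0.16], [-3.1, 3.1]. Speed limits (rad/s): [2.79, 2.79, 3.14, 3.14, 3.14, 3.14].

### API

Orientations are given as a unit quaternion [x, y, z, w].
In Python, from bench import * gives the robot as it stands.
- The arm moves only by the tool carry_out, never from a script. Its argument "motion" is a list of rows, each a list of 7 numbers: the turn, a rotation vector about the tool's x, y, z in rad, then the shift along the tool's x, y, z in mm, then the opening, from -1 (shut) to 1 (fully open), so that 0 is half open. A call has 1 to 5 rows; each row is the pose to reach, as a shift and turn from the pose commanded when the call began, along the tool's axes at that moment; what a row does not reach only later rows make up. A row lasts 1/8 s, in which the tool goes at most 62.5 mm and 10.7 degrees, less where a joint would pass 70% of its speed; a pose out of reach is approached as far as the arm can. A call with a gripper value outside its range is refused whole. The fingers move at their own pace and stop on an object; the grip force is fixed at half the most. Time passes only in rows, so rows that repeat a pose let the fingers close. It gives the time, the measured TCP pose, the force, the opening and the grip force at its end, in the units of the state.
- read_state(): the state, without advancing time (a new reading comes with each control period).
- get_image(name): name is "scene" or "side" or "wrist"; returns a dict with "color" (384x512x3 uint8, blue, green, red), "mtx" (3x3 intrinsics, pixels), "position" and "orientation" of the camera in the world. Camera axes: x right, y down, z forward; pixel columns grow to the right and rows downward; lengths in mm; the calibration is good to about 2 mm. A picture is of the moment at which its call begins. There is no depth.
- job_done(): hands the job in; it is judged then, once.
The state is a dict: "clock": time; "joints": joint angles; "joint_vel": joint speeds; "joint_efforts": joint torques, N m; "position": TCP position; "ee_rot": TCP orientation; "contact_force": force on the tool from outside, world axes, zero at the start; "wrist_torque": the same for the moment, N m; "gripper_width": finger opening in mm; "grasp_force": force on a finger pad.
Only numpy, scipy, OpenCV 4.12 (cv2) and the standard library are available. Lean on these libraries where they do the work, as an engineer would, in place of code of your own. Each camera call takes 0.05 s, during which the arm holds its last target. There are 200 camera calls.

## Working session

There is one attempt and no reset: what is moved stays moved. The work goes in short steps, Python scripts to look and compute and a tool call to move; the robot and the scene stay as the last step left them, time stands still between calls to the robot, and variables do not carry over. Pictures are saved under pics/ and viewed, at most 10 in all, crops included, and the job is handed in when it is done.

Besides the shell and the picture viewer there is one more tool, called as name([rows], argument=value, ...), one row to a line, values as JSON. carry_out: Moves the arm, as the interface text tells. Its arguments: {"type":"object","properties":{"motion":{"type":"array"}},"required":["motion"]}

```bash
mkdir -p pics; cat > h.py <<'E'
from bench import *
import numpy as np, cv2
from scipy.spatial.transform import Rotation as R
def snap(name,fn=None):
    d=get_image(name)
    if fn: cv2.imwrite('pics/'+fn,d['color'])
    return d
def ray(d,uv):
    K=np.array(d['mtx']);q=R.from_quat(d['orientation']).as_matrix()
    return q@np.linalg.inv(K)@np.array([uv[0],uv[1],1.0])
def at_z(d,uv,z):
    r=ray(d,uv);p=np.array(d['position']);return p+r*(z-p[2])/r[2]
def proj(d,P):
    q=R.from_quat(d['orientation']).as_matrix();c=q.T@(np.array(P,float)-np.array(d['position']));u=np.array(d['mtx'])@c;return u[:2]/u[2]
E
python3 - <<'E'
from h import *
import pickle
D={n:snap(n) for n in("scene","side","wrist")}
pickle.dump(D,open('d0.pkl','wb'))
for n in ("scene","side"): cv2.imwrite(f'pics/{n}0.png',cv2.resize(D[n]['color'],(800,600),interpolation=cv2.INTER_CUBIC))
for n in D: print(n,D[n]['position'],D[n]['orientation'],np.array(D[n]['mtx']).tolist())
print(read_state())
E
```

```text
scene [1274.2836001  -767.76310506  844.81966996] [ 0.8267894   0.32884014 -0.17119396 -0.42305565] [[383.3186532381352, 0.0, 262.7885656061167], [0.0, 383.3186532381352, 189.96860875169037], [0.0, 0.0, 1.0]]
side [-128.0584473  -931.15529985  826.83381127] [ 0.8336906  -0.26573922  0.14713795 -0.4611866 ] [[381.3135573196166, 0.0, 257.53797574539345], [0.0, 381.3135573196166, 187.25025384102253], [0.0, 0.0, 1.0]]
wrist [309.73456545 547.52495783 374.0911236 ] [-0.54694447  0.82442499  0.1206458  -0.08136199] [[340.76742243909666, 0.0, 251.29661970374423], [0.0, 340.76742243909666, 187.16298432816362], [0.0, 0.0, 1.0]]
{'clock': 0.15, 'joints': array([ 1.43161416e+00,  3.85396722e-01,  6.94704174e-03, -3.57104192e-04,
       -1.19400068e+00, -2.58632130e-01]), 'joint_vel': array([ 0.00053998, -0.00333828,  0.00283606,  0.00117921,  0.00123586,
        0.00011731]), 'joint_efforts': array([-2.55858358e-04, -3.92679834e+01,  1.88581878e+01,  4.18856397e+00,
       -3.41225859e-03, -1.64848359e-06]), 'position': array([241.93178973, 575.82794066, 244.46481487]), 'ee_rot': array([ 9.80269749e-01, -1.97662609e-01, -1.16311882e-04,  8.35448659e-04]), 'contact_force': array([-0.34663523, -0.37939414, -0.77278362]), 'wrist_torque': array([0.00903106, 0.02981839, 0.02824782]), 'grasp_force': 0.0, 'gripper_width': 85.11741993836962}
```

View pics/scene0.png

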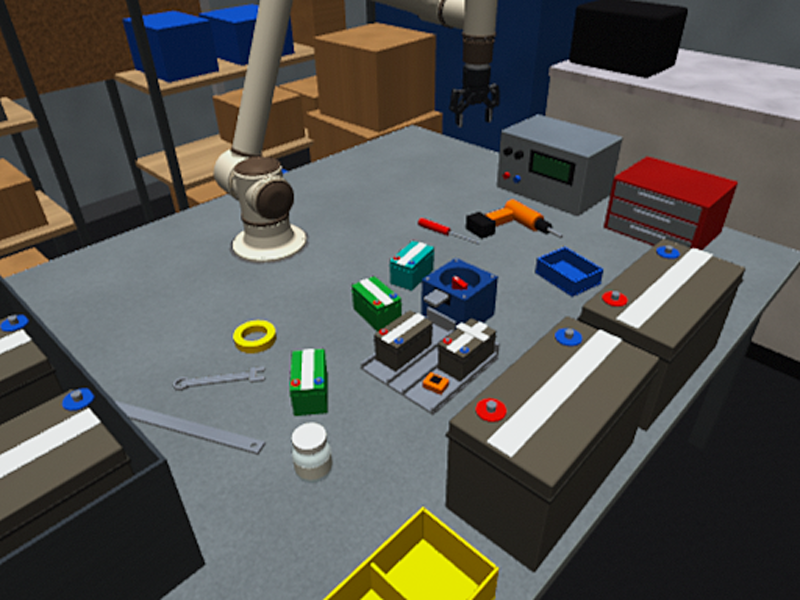

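View pics/side0.png

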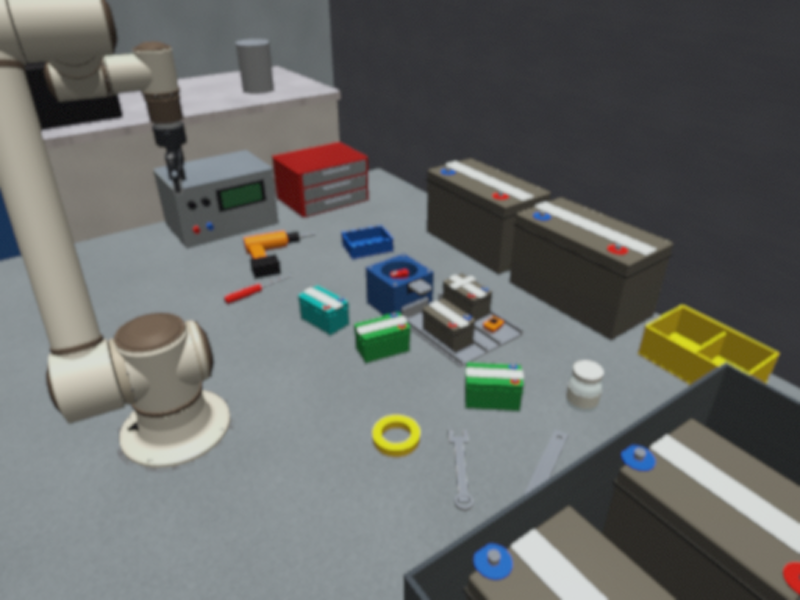

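The scene view shows these candidates for the pack: dark grey without a strap at (403,337), strapped grey at (467,345), green at (377,300) and (308,380), and teal at (412,262), plus the large brown batteries on the right. I choose (403,337): it's grey, has no strap, and sits in the lane in front of the clamp arm. I'll check that in one close crop.

```bash
python3 - <<'E'
import pickle,cv2
D=pickle.load(open('d0.pkl','rb'))
c=D['scene']['color'][160:265,225:325]
cv2.imwrite('pics/crop1.png',cv2.resize(c,None,fx=5.7,fy=5.7,interpolation=cv2.INTER_CUBIC))
E
```

```text
(no output)
```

View pics/crop1.png

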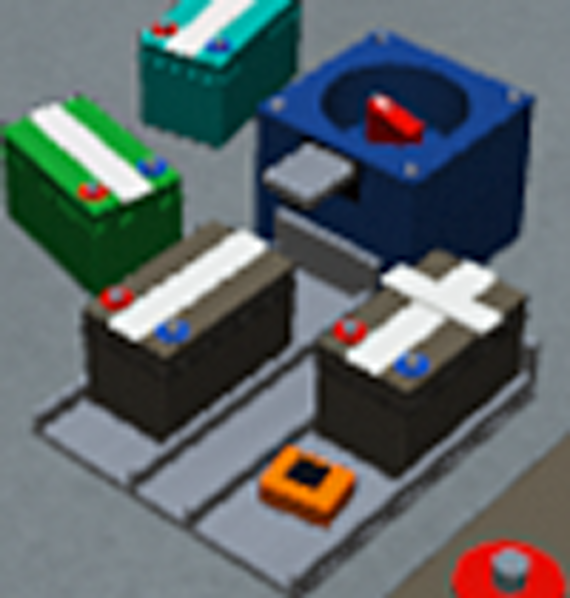

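The crop confirms it: the unstrapped grey pack has its top corners at about (85,310), (215,226), (297,264) and (165,355). The steel arm overhangs its lane, and the housing top corners are (260,105), (380,35), (533,98) and (412,172). I'll fit the poses next.

```bash
cat > fit.py <<'E'
from h import *
from scipy.optimize import least_squares
def pts(v):
    x,y,a,s,dx=v
    L=[[-60,-60,106],[60,-60,106],[60,60,106],[-60,60,106]]
    f=-66-s
    L+=[[dx-32,f-110,76],[dx-32,f,76],[dx+32,f,76],[dx+32,f-110,76]]
    L=np.array(L,float);c,s_=np.cos(a),np.sin(a)
    return np.c_[x+c*L[:,0]-s_*L[:,1],y+s_*L[:,0]+c*L[:,1],L[:,2]]
E
python3 - <<'E'
from fit import *
import pickle
D=pickle.load(open('d0.pkl','rb'));d=D['scene']
uv=np.array([[260,105],[412,172],[533,98],[380,35],[85,310],[215,226],[297,264],[165,355]])/5.7+[225-.4,160-.4]
P=[at_z(d,u,z) for u,z in zip(uv,[106]*4+[76]*4)]
print(np.round(P,1))
c=np.mean(P[:4],0);e=P[1]-P[0];a0=np.arctan2(e[1],e[0])
r=least_squares(lambda v:np.ravel([proj(d,p) for p in pts(v)]-uv),[c[0],c[1],a0,55,0],x_scale=[1,1,.01,1,1])
print(r.x,np.round(r.fun,1))
s=D['side']; print(np.round([proj(s,p)*800/512 for p in pts(r.x)]))
w=D['wrist'];print(np.round([proj(w,p) for p in pts(r.x)]))
E
```

```text
[[ 533.5   44.3  106. ]
 [ 644.9   53.3  106. ]
 [ 649.5  163.3  106. ]
 [ 535.2  155.   106. ]
 [ 570.5 -139.1   76. ]
 [ 569.9  -33.7   76. ]
 [ 628.7  -27.8   76. ]
 [ 629.9 -136.    76. ]]
[5.90015287e+02 1.04890209e+02 2.36389590e-02 6.79024401e+01
 5.01804891e+00] [-0.6 -0.1  0.2  1.7  0.3 -0.4  0.1 -1.6 -0.5 -0.2  0.  -1.   0.3  0.2
  0.2  0.7]
[[391. 286.]
 [431. 271.]
 [402. 252.]
 [362. 266.]
 [453. 329.]
 [422. 307.]
 [443. 298.]
 [475. 319.]]
[[ 1156.  -916.]
 [ 1262. -1553.]
 [  850. -1229.]
 [  836.  -714.]
 [ 1537. -1191.]
 [ 1208.  -981.]
 [ 1260. -1264.]
 [ 1639. -1532.]]
```

carry_out([
  [0,0,-0.1,48,40,-6,1],
  [0,0,-0.2,96,80,-12,1],
  [0,0,-0.3,144,120,-18,1],
  [0,0,-0.4,192,160,-24,1],
  [0,0,-0.4,240,200,-30,1],
])

```text
clock: 0.78
position: [385.7, 298.1, 275.3]
ee_rot: [1.0, 0.002, 0.0, -0.0]
contact_force: [1.4, 0.7, 0.1]
gripper_width: 85.6
grasp_force: 0.0
```

carry_out([
  [0,0,0,29,55,-5,1],
  [0,0,0,58,110,-10,0],
  [0,0,0,87,165,-15,-1],
  [0,0,0,116,220,-20,-1],
  [0,0,0,144,275,-25,-1],
])

```text
clock: 1.4
position: [530.4, 23.4, 300.3]
ee_rot: [1.0, 0.001, 0.0, -0.0]
contact_force: [1.3, 0.9, 0.1]
gripper_width: 12.2
grasp_force: 0.0
```

carry_out([
  [0,0,0,0,0,0,-1],
  [0,0,0,0,0,0,-1],
])

```text
clock: 1.65
position: [529.5, 25.2, 299.7]
ee_rot: [1.0, 0.001, -0.001, -0.0]
contact_force: [0.9, 0.5, 0.7]
gripper_width: 0.2
grasp_force: 0.0
```

```bash
python3 - <<'E'
from h import *
import pickle
d=snap('wrist');pickle.dump(d,open('d1.pkl','wb'))
cv2.imwrite('pics/w1.png',cv2.resize(d['color'],(800,600),interpolation=cv2.INTER_CUBIC))
print(read_state()['position'],d['position'],R.from_quat(d['orientation']).as_matrix().round(2))
E
```

```text
[529.38761269  25.86322027 299.84734065] [603.13370413  25.22773915 429.33037331] [[ 0.   -0.96 -0.29]
 [-1.   -0.   -0.  ]
 [ 0.    0.29 -0.96]]
```

View pics/w1.png

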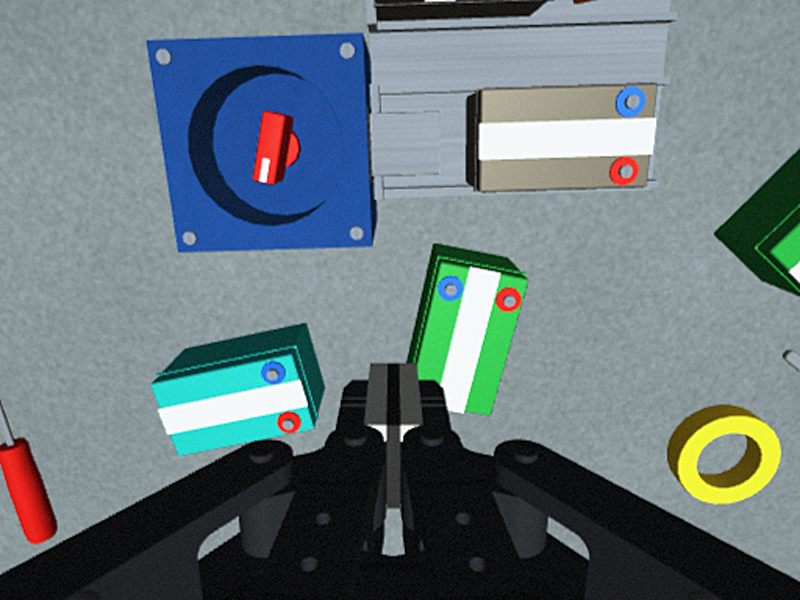

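The wrist view shows the housing's top corners at (148,42), (364,34), (372,246) and (178,252). The pack's top corners are (480,90), (656,84), (649,187) and (478,190), and the knob's bar top runs from (273,113) to (264,183) with its white mark at the -x end.

```bash
python3 - <<'E'
from fit import *
import pickle
d=pickle.load(open('d1.pkl','rb'))
k=512/800
uv=np.array([[178,252],[372,246],[364,34],[148,42],[649,187],[478,190],[480,90],[656,84]],float)*k
# order expected: housing (-x,-y),(+x,-y),(+x,+y),(-x,+y); pack (-x,back),(-x,front),(+x,front),(+x,back)
uv=uv[[1,2,3,0,4,5,6,7]]
P=[at_z(d,u,z) for u,z in zip(uv,[106]*4+[76]*4)];print(np.round(P,1))
r=least_squares(lambda v:np.ravel([proj(d,p) for p in pts(v)]-uv),[590,105,.02,65,0],x_scale=[1,1,.01,1,1])
print(r.x,np.round(r.fun,1))
b=[at_z(d,np.array(u)*k,98) for u in([273,113],[264,183])];e=b[0]-b[1]
print(b,np.mean(b,0),np.linalg.norm(e),np.arctan2(e[1],e[0]))
x,y,a=r.x[:3];c,s=np.cos(a),np.sin(a)
for L in([0,-66-r.x[3]-110,41],[0,-176,41],[0,-88,76]):print(L,x+c*L[0]-s*L[1],y+s*L[0]+c*L[1])
print(read_state()['joints'])
E
```

```text
[[ 535.4   37.9  106. ]
 [ 654.8   41.   106. ]
 [ 650.7  161.1  106. ]
 [ 531.6  158.3  106. ]
 [ 568.5 -142.5   76. ]
 [ 566.5  -30.7   76. ]
 [ 627.9  -29.1   76. ]
 [ 631.4 -138.1   76. ]]
[ 5.93075393e+02  9.95344800e+01  2.98076563e-02  6.36919382e+01
 -9.96388411e-02] [ 0.2  0.6 -0.4 -0.  -0.3 -0.7  0.6  0.3 -1.5  0.3  0.2  1.6  0.1 -1.
  1.2 -0.8]
[array([613.61090553,  95.77427829,  98.        ]), array([572.99010294, 103.91189295,  98.        ])] [593.30050423  99.84308562  98.        ] 41.42789369021611 -0.19771401355382343
[0, np.float64(-239.6919381507915), 41] 600.2189896679708 -140.05098328492892
[0, -176, 41] 598.3207633882051 -76.38733806730839
[0, -88, 76] 595.6980780457698 11.573570986626322
[ 3.54872607e-01  1.86985215e-01 -1.31423781e-01 -3.89211219e-04
 -1.25310479e+00  1.21884011e+00]
```

carry_out([
  [0,0,0.18,14,45,5,-1],
  [0,0,0.36,28,90,15,-1],
  [0,0,0.54,42,135,40,-1],
  [0,0,0.72,56,180,80,-1],
  [0,0,0.9,70,211,120,-1],
])

```text
clock: 2.33
position: [600.9, -185.1, 179.4]
ee_rot: [0.9, -0.436, 0.0, -0.0]
contact_force: [-0.2, 0.3, -0.1]
gripper_width: 0.5
grasp_force: 0.0
```

carry_out([
  [0,0,0.18,0,0,0,-1],
  [0,0,0.36,0,0,10,-1],
  [0,0,0.54,0,0,20,-1],
  [0,0,0.64,0,0,30,-1],
  [0,0,0.64,0,0,30,-1],
])

```text
clock: 2.95
position: [600.0, -183.6, 149.4]
ee_rot: [0.72, -0.694, -0.001, 0.001]
contact_force: [-0.5, 0.7, -0.1]
gripper_width: -0.1
grasp_force: 0.0
```

```bash
python3 - <<'E'
from h import *
s=read_state();print(s['position'],R.from_quat(s['ee_rot']).as_matrix().round(3),s['joints'].round(2),s['contact_force'],s['clock'])
E
```

```text
[ 599.98321663 -183.55215038  149.43265919] [[ 0.037 -0.999 -0.002]
 [-0.999 -0.037  0.   ]
 [-0.     0.002 -1.   ]] [-0.04  0.47 -0.11 -0.   -0.99  0.08] [-0.53453729  0.74314129 -0.13044687] 2.95
```

carry_out([
  [0,0,0,0,0,50,-1],
  [0,0,0,0,0,90,-1],
  [0,0,0,0,0,103,-1],
  [0,0,0,-12,0,103,-1],
  [0,0,0,-22,0,103,-1],
])

```text
clock: 3.58
position: [601.0, -162.5, 49.2]
ee_rot: [0.719, -0.695, 0.001, -0.001]
contact_force: [-0.1, 0.9, -0.1]
gripper_width: -0.1
grasp_force: 0.0
```

carry_out([
  [0,0,0,-4,0,0,-1],
  [0,0,0,-8,0,0,-1],
  [0,0,0,-12,0,0,-1],
  [0,0,0,-16,0,0,-1],
  [0,0,0,-20,0,0,-1],
])

```text
clock: 4.2
position: [599.2, -144.5, 47.7]
ee_rot: [0.719, -0.695, 0.001, 0.0]
contact_force: [0.5, -5.1, 1.9]
gripper_width: 0.0
grasp_force: 0.0
```

carry_out([
  [0,0,0,-9,0,0,-1],
  [0,0,0,-18,0,0,-1],
  [0,0,0,-27,0,0,-1],
  [0,0,0,-36,0,0,-1],
  [0,0,0,-44,0,0,-1],
])

```text
clock: 4.82
position: [597.7, -100.3, 47.7]
ee_rot: [0.719, -0.695, 0.001, 0.0]
contact_force: [-0.0, -5.7, 1.8]
gripper_width: -0.0
grasp_force: 0.0
```

carry_out([
  [0,0,0,-2,0,0,-1],
  [0,0,0,-4,0,0,-1],
  [0,0,0,-6,0,0,-1],
  [0,0,0,-8,0,0,-1],
  [0,0,0,-8,0,0,-1],
])

```text
clock: 5.45
position: [597.3, -92.1, 47.4]
ee_rot: [0.719, -0.695, 0.0, 0.0]
contact_force: [-0.9, -5.2, 1.0]
gripper_width: -0.2
grasp_force: 0.0
```

carry_out([
  [0,0,0,-2,0,0,-1],
  [0,0,0,-4,0,0,-1],
  [0,0,0,-5,0,0,-1],
])

```text
clock: 5.82
position: [598.1, -88.4, 47.8]
ee_rot: [0.719, -0.695, 0.001, -0.0]
contact_force: [3.0, -13.1, 2.0]
gripper_width: 0.1
grasp_force: 0.0
```

carry_out([
  [0,0,0,-1,0,0,-1],
  [0,0,0,-2,0,0,-1],
  [0,0,0,-2,0,0,-1],
])

```text
clock: 6.2
position: [598.6, -87.7, 48.3]
ee_rot: [0.719, -0.695, 0.002, -0.0]
contact_force: [2.8, -16.1, 1.5]
gripper_width: -0.3
grasp_force: 0.0
```

carry_out([
  [0,0,0,-2,0,0,-1],
  [0,0,0,-4,0,0,-1],
  [0,0,0,-4,0,0,-1],
])

```text
clock: 6.58
position: [598.7, -86.9, 49.6]
ee_rot: [0.718, -0.696, 0.004, 0.001]
contact_force: [3.5, -28.5, 6.1]
gripper_width: -0.0
grasp_force: 0.0
```

carry_out([
  [0,0,0,10,0,0,-1],
  [0,0,0,30,0,0,-1],
  [0,0,0,50,0,-40,-1],
  [0,0,0,50,0,-90,-1],
  [0,0,0,50,0,-150,-1],
])

```text
clock: 7.2
position: [597.7, -130.6, 197.1]
ee_rot: [0.719, -0.695, -0.002, 0.001]
contact_force: [0.9, 0.2, -0.2]
gripper_width: -0.2
grasp_force: 0.0
```

```bash
python3 - <<'E'
from h import *
s=read_state();print(s['position'],R.from_quat(s['ee_rot']).as_matrix().round(3),s['contact_force'],s['wrist_torque'])
E
```

```text
[ 597.67593973 -130.58886188  197.1352256 ] [[ 0.033 -0.999 -0.003]
 [-0.999 -0.033  0.001]
 [-0.001  0.003 -1.   ]] [ 0.8540148   0.1859954  -0.16278046] [-0.03014024 -0.18773812  0.03269825]
```

carry_out([
  [0,0,-0.17,-50,-1,0,-1],
  [0,0,-0.34,-100,-2,0,-0.6],
  [0,0,-0.51,-150,-2,0,-0.2],
  [0,0,-0.68,-200,-3,0,-0.2],
  [0,0,-0.85,-230,-3,0,-0.2],
])

```text
clock: 7.82
position: [593.5, 102.0, 196.6]
ee_rot: [0.943, -0.333, -0.001, -0.0]
contact_force: [-0.1, 0.2, -0.1]
gripper_width: 34.3
grasp_force: 0.0
```

carry_out([
  [0,0,-0.17,0,0,0,-0.2],
  [0,0,-0.34,0,0,0,-0.2],
  [0,0,-0.487,0,0,15,-0.2],
  [0,0,-0.487,0,0,25,-0.2],
  [0,0,-0.487,0,0,25,-0.2],
])

```text
clock: 8.45
position: [593.3, 99.3, 170.9]
ee_rot: [0.995, -0.101, -0.001, 0.001]
contact_force: [0.4, -0.4, 1.1]
gripper_width: 34.1
grasp_force: 0.0
```

```bash
python3 - <<'E'
from h import *
import pickle
d=snap('wrist');pickle.dump(d,open('d2.pkl','wb'))
cv2.imwrite('pics/w2.png',cv2.resize(d['color'],(800,600),interpolation=cv2.INTER_CUBIC))
s=read_state();print(s['position'],s['gripper_width'],s['joints'],R.from_quat(s['ee_rot']).as_matrix().round(3))
for P in([593.2,99.7,98],[593.2+20.5,99.7-4.1,98],[593.2-20.5,99.7+4.1,98]):print(proj(d,P)*800/512)
for a in (-60,60):
  for b in(-60,60):
    c,q=np.cos(.03),np.sin(.03);print(a,b,proj(d,[593.1+c*a-q*b,99.5+q*a+c*b,106])*800/512)
E
```

```text
[593.81300323  99.37961978 171.71254293] 34.518291161194256 [ 4.34441195e-01  4.06601681e-01 -1.53318770e-01 -4.06323841e-05
 -1.01199986e+00  9.34119831e-01] [[ 0.98  -0.201 -0.001]
 [-0.201 -0.98  -0.   ]
 [-0.001  0.001 -1.   ]]
[391.5141283  322.07029674]
[391.140587   271.99932444]
[391.86716975 369.39338645]
-60 -60 [566.53410717 429.72332719]
-60 60 [288.489534   487.08056306]
60 -60 [518.84799391 136.05440746]
60 60 [194.23088022 215.35521799]
```

View pics/w2.png

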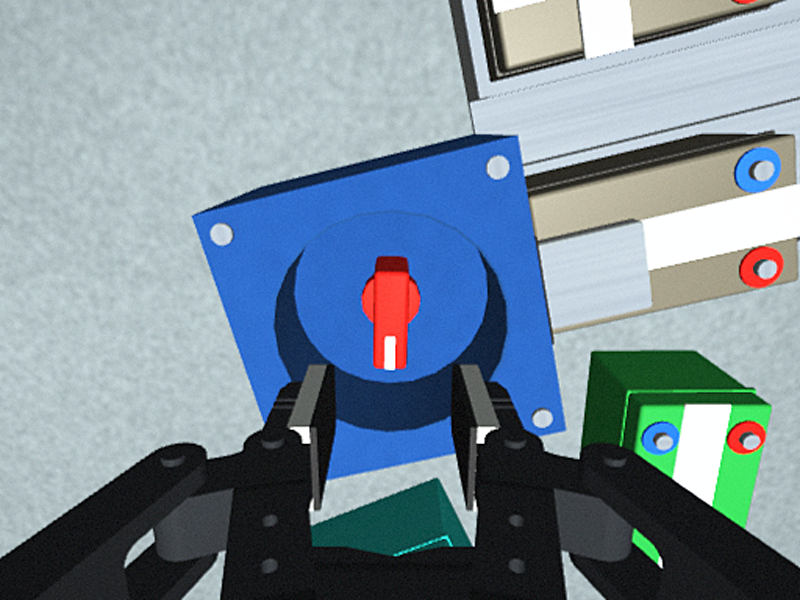

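The wrist view shows the bar upright at columns 374–408, from (392,271) to (390,369), which matches the prediction. The fingers straddle it symmetrically, and the pack sits under the arm. Next I descend and grip.

carry_out([
  [0,0,0,0,0,30,-0.2],
  [0,0,0,0,0,55,-0.2],
  [0,0,0,0,0,70,-0.2],
  [0,0,0,0,0,80,-0.2],
  [0,0,0,0,0,84,-0.2],
])

```text
clock: 9.12
position: [594.2, 99.5, 88.2]
ee_rot: [0.995, -0.1, 0.0, -0.0]
contact_force: [-0.5, 0.5, 1.0]
gripper_width: 33.9
grasp_force: 0.0
```

carry_out([
  [0,0,0,0,0,0,-0.4],
  [0,0,0,0,0,0,-1],
  [0,0,0,0,0,0,-1],
  [0,0,0,0,0,0,-1],
  [0,0,0,0,0,0,-1],
])

```text
clock: 9.75
position: [594.5, 99.9, 89.1]
ee_rot: [0.995, -0.1, 0.001, -0.0]
contact_force: [-0.7, 2.3, 5.2]
gripper_width: 13.0
grasp_force: 59.7
```

```bash
cat > st.py <<'E'
from h import *
s=read_state();M=R.from_quat(s['ee_rot']).as_matrix()
print(s['clock'].__round__(2),s['position'].round(1),'yaw',np.arctan2(M[1,0],M[0,0]).round(4),'tilt',M[2].round(3),'F',s['contact_force'].round(2),'T',s['wrist_torque'].round(3),'w',s['gripper_width'].__round__(1),s['grasp_force'])
E
python3 st.py
```

```text
9.75 [594.5  99.9  89.1] yaw -0.2003 tilt [ 0.002 -0.001 -1.   ] F [-0.67  2.3   5.24] T [ 0.854  0.351 -0.045] w 13.0 59.70381259918213
```

carry_out([
  [0,0,0.06,0,0,0,-1],
  [0,0,0.12,0,0,0,-1],
  [0,0,0.18,0,0,0,-1],
  [0,0,0.18,0,0,0,-1],
  [0,0,0.18,0,0,0,-1],
])

```text
clock: 10.38
position: [594.5, 99.8, 89.1]
ee_rot: [0.982, -0.189, 0.001, -0.0]
contact_force: [-1.7, 2.3, 4.7]
gripper_width: 12.6
grasp_force: 59.8
```

```bash
python3 st.py
```

```text
10.38 [594.5  99.8  89.1] yaw -0.3804 tilt [ 0.001 -0.001 -1.   ] F [-1.68  2.28  4.73] T [ 0.731  0.415 -0.035] w 12.6 59.76794421672821
```

carry_out([
  [0,0,0.05,0,0,0,-1],
  [0,0,0.1,0,0,0,-1],
  [0,0,0.1,0,0,0,-1],
  [0,0,0.1,0,0,0,-1],
])

```text
clock: 10.88
position: [594.4, 99.7, 89.1]
ee_rot: [0.971, -0.238, 0.001, -0.0]
contact_force: [-1.4, 2.1, 4.9]
gripper_width: 13.0
grasp_force: 59.7
```

```bash
python3 st.py
```

```text
10.88 [594.4  99.7  89.1] yaw -0.4802 tilt [ 0.001 -0.001 -1.   ] F [-1.44  2.06  4.94] T [ 0.673  0.329 -0.012] w 13.0 59.74760055541992
```

carry_out([
  [0,0,0.05,0,0,0,-1],
  [0,0,0.1,0,0,0,-1],
  [0,0,0.1,0,0,0,-1],
  [0,0,0.1,0,0,0,-1],
])

```text
clock: 11.38
position: [594.4, 99.7, 89.1]
ee_rot: [0.958, -0.286, 0.001, -0.0]
contact_force: [-2.2, 1.5, 4.7]
gripper_width: 12.7
grasp_force: 59.8
```

```bash
python3 - <<'E'
exec(open('st.py').read())
d=snap('wrist');cv2.imwrite('pics/w3.png',cv2.resize(d['color'][130:300,150:350],(700,595),interpolation=cv2.INTER_CUBIC))
E
```

```text
11.38 [594.4  99.7  89.1] yaw -0.5802 tilt [ 0.001 -0.001 -1.   ] F [-2.22  1.53  4.71] T [ 0.603  0.434 -0.048] w 12.7 59.75847244262695
```

View pics/w3.png

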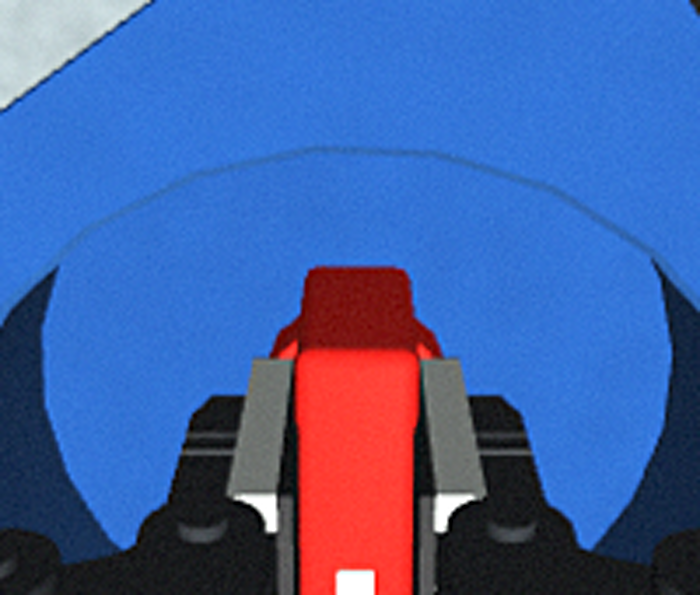

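The crop shows the bar centred between the pads and aligned with the tool, so the knob is turning with the gripper. The torque reading is noisy, so I'll average it and include joint 6 effort.

```bash
cat > st.py <<'E'
from h import *
S=[]
for i in range(4):
    S.append(read_state())
    if i<3:get_image('wrist')
s=S[-1];M=R.from_quat(s['ee_rot']).as_matrix()
print(s['clock'].__round__(2),s['position'].round(1),'yaw',np.arctan2(M[1,0],M[0,0]).round(4),'F',s['contact_force'].round(1),'Tz',[x['wrist_torque'][2].round(3) for x in S],'j6',[x['joint_efforts'][5].round(3) for x in S],s['joints'][5].round(4))
E
python3 st.py
```

```text
11.57 [594.4  99.7  89.1] yaw -0.5803 F [-1.5  3.2  5.3] Tz [np.float64(-0.007), np.float64(0.008), np.float64(0.017), np.float64(-0.015)] j6 [np.float64(0.005), np.float64(0.004), np.float64(0.004), np.float64(0.004)] 0.5556
```

carry_out([
  [0,0,0.05,0,0,0,-1],
  [0,0,0.1,0,0,0,-1],
])

```text
clock: 11.82
position: [594.3, 99.6, 89.1]
ee_rot: [0.943, -0.334, 0.001, -0.0]
contact_force: [-1.7, 1.9, 5.4]
gripper_width: 13.0
grasp_force: 59.5
```

```bash
python3 st.py
```

```text
11.97 [594.3  99.6  89.1] yaw -0.6802 F [-0.7  1.9  5.9] Tz [np.float64(0.261), np.float64(0.098), np.float64(-0.005), np.float64(-0.003)] j6 [np.float64(0.015), np.float64(-0.219), np.float64(-0.108), np.float64(-0.005)] 0.4556
```

carry_out([
  [0,0,0.05,0,0,0,-1],
  [0,0,0.1,0,0,0,-1],
])

```text
clock: 12.22
position: [594.3, 99.6, 89.0]
ee_rot: [0.925, -0.381, 0.001, -0.0]
contact_force: [-0.7, 1.7, 5.7]
gripper_width: 13.1
grasp_force: 59.5
```

```bash
python3 st.py
```

```text
12.38 [594.3  99.6  89.1] yaw -0.7802 F [-0.4  2.1  4.9] Tz [np.float64(0.238), np.float64(0.134), np.float64(0.022), np.float64(-0.02)] j6 [np.float64(0.014), np.float64(-0.22), np.float64(-0.108), np.float64(-0.005)] 0.3556
```

carry_out([
  [0,0,0.05,0,0,0,-1],
  [0,0,0.1,0,0,0,-1],
])

```text
clock: 12.62
position: [594.2, 99.5, 89.1]
ee_rot: [0.905, -0.426, 0.0, -0.0]
contact_force: [-1.5, 1.9, 5.5]
gripper_width: 12.8
grasp_force: 59.6
```

```bash
python3 st.py
```

```text
12.78 [594.2  99.6  89.1] yaw -0.8802 F [-1.4  2.1  5.6] Tz [np.float64(0.205), np.float64(0.124), np.float64(0.005), np.float64(0.045)] j6 [np.float64(0.014), np.float64(-0.22), np.float64(-0.108), np.float64(-0.005)] 0.2555
```

carry_out([
  [0,0,0.05,0,0,0,-1],
  [0,0,0.1,0,0,0,-1],
])

```text
clock: 13.02
position: [594.2, 99.5, 89.1]
ee_rot: [0.882, -0.471, 0.0, -0.0]
contact_force: [-2.4, 1.1, 5.7]
gripper_width: 12.6
grasp_force: 59.6
```

```bash
python3 st.py
```

```text
13.18 [594.2  99.5  89.1] yaw -0.9803 F [-2.1  1.9  5.7] Tz [np.float64(0.237), np.float64(0.091), np.float64(-0.012), np.float64(-0.041)] j6 [np.float64(0.014), np.float64(-0.22), np.float64(-0.108), np.float64(-0.006)] 0.1555
```

carry_out([
  [0,0,0.05,0,0,0,-1],
  [0,0,0.1,0,0,0,-1],
])

```text
clock: 13.42
position: [594.1, 99.4, 89.1]
ee_rot: [0.858, -0.514, 0.0, -0.0]
contact_force: [-2.4, 1.6, 5.8]
gripper_width: 12.8
grasp_force: 59.6
```

```bash
python3 st.py
```

```text
13.57 [594.1  99.4  89.1] yaw -1.0803 F [-1.7  1.7  6.8] Tz [np.float64(0.206), np.float64(0.127), np.float64(-0.041), np.float64(0.004)] j6 [np.float64(0.014), np.float64(-0.221), np.float64(-0.109), np.float64(-0.006)] 0.0555
```

carry_out([
  [0,0,0.05,0,0,0,-1],
  [0,0,0.1,0,0,0,-1],
])

```text
clock: 13.82
position: [594.0, 99.4, 89.1]
ee_rot: [0.831, -0.557, 0.0, 0.0]
contact_force: [-2.0, 1.3, 5.4]
gripper_width: 12.7
grasp_force: 59.6
```

```bash
python3 st.py
```

```text
13.97 [594.   99.4  89.1] yaw -1.1803 F [-1.8  1.6  5.6] Tz [np.float64(0.294), np.float64(0.078), np.float64(-0.028), np.float64(-0.027)] j6 [np.float64(0.013), np.float64(-0.221), np.float64(-0.109), np.float64(-0.006)] -0.0445
```

carry_out([
  [0,0,0.05,0,0,0,-1],
  [0,0,0.1,0,0,0,-1],
])

```text
clock: 14.22
position: [594.0, 99.4, 89.1]
ee_rot: [0.802, -0.598, 0.0, 0.0]
contact_force: [-2.3, 2.0, 6.1]
gripper_width: 12.9
grasp_force: 59.6
```

```bash
python3 st.py
```

```text
14.38 [594.   99.4  89.1] yaw -1.2803 F [-2.1  1.7  6.1] Tz [np.float64(0.258), np.float64(0.077), np.float64(0.002), np.float64(-0.021)] j6 [np.float64(0.013), np.float64(-0.221), np.float64(-0.109), np.float64(-0.006)] -0.1444
```

carry_out([
  [0,0,0.05,0,0,0,-1],
  [0,0,0.1,0,0,0,-1],
])

```text
clock: 14.62
position: [593.9, 99.4, 89.1]
ee_rot: [0.771, -0.637, 0.0, 0.0]
contact_force: [-2.9, 1.6, 6.8]
gripper_width: 13.0
grasp_force: 59.6
```

```bash
python3 st.py
```

```text
14.78 [593.9  99.4  89.1] yaw -1.3803 F [-2.   1.6  7.1] Tz [np.float64(0.26), np.float64(0.095), np.float64(0.023), np.float64(-0.009)] j6 [np.float64(0.013), np.float64(-0.221), np.float64(-0.109), np.float64(-0.006)] -0.2444
```

carry_out([
  [0,0,0.05,0,0,0,-1],
  [0,0,0.1,0,0,0,-1],
])

```text
clock: 15.02
position: [593.8, 99.3, 89.1]
ee_rot: [0.738, -0.675, 0.0, 0.0]
contact_force: [-2.1, 1.1, 6.4]
gripper_width: 13.0
grasp_force: 59.7
```

```bash
python3 st.py
```

```text
15.18 [593.8  99.4  89.1] yaw -1.4803 F [-2.5  0.3  5.7] Tz [np.float64(0.28), np.float64(0.089), np.float64(-0.021), np.float64(-0.009)] j6 [np.float64(0.012), np.float64(-0.222), np.float64(-0.11), np.float64(-0.007)] -0.3444
```

carry_out([
  [0,0,0.05,0,0,0,-1],
  [0,0,0.1,0,0,0,-1],
])

```text
clock: 15.42
position: [593.7, 99.3, 89.1]
ee_rot: [-0.704, 0.711, -0.0, -0.0]
contact_force: [-2.6, 1.6, 6.7]
gripper_width: 12.8
grasp_force: 59.7
```

```bash
python3 st.py
```

```text
15.57 [593.7  99.4  89.1] yaw -1.5803 F [-2.6  2.   6.6] Tz [np.float64(0.255), np.float64(0.107), np.float64(0.021), np.float64(0.009)] j6 [np.float64(0.012), np.float64(-0.222), np.float64(-0.11), np.float64(-0.007)] -0.4444
```

carry_out([
  [0,0,0.05,0,0,0,-1],
  [0,0,0.1,0,0,0,-1],
])

```text
clock: 15.82
position: [593.6, 99.4, 89.1]
ee_rot: [-0.667, 0.745, -0.0, -0.0]
contact_force: [-3.2, 1.1, 6.7]
gripper_width: 12.6
grasp_force: 59.7
```

```bash
python3 st.py
```

```text
15.97 [593.7  99.4  89.1] yaw -1.6803 F [-2.8  2.1  7.6] Tz [np.float64(0.251), np.float64(0.057), np.float64(0.005), np.float64(0.006)] j6 [np.float64(0.002), np.float64(-0.234), np.float64(-0.12), np.float64(-0.017)] -0.5444
```

carry_out([
  [0,0,0.05,0,0,0,-1],
  [0,0,0.1,0,0,0,-1],
])

```text
clock: 16.23
position: [593.6, 99.4, 89.1]
ee_rot: [-0.629, 0.777, -0.0, -0.0]
contact_force: [-3.1, 2.3, 6.3]
gripper_width: 12.9
grasp_force: 59.8
```

```bash
python3 st.py
```

```text
16.38 [593.6  99.4  89.1] yaw -1.7802 F [-4.   2.4  8.2] Tz [np.float64(0.297), np.float64(0.147), np.float64(0.038), np.float64(0.057)] j6 [np.float64(-0.033), np.float64(-0.268), np.float64(-0.151), np.float64(-0.048)] -0.6443
```

carry_out([
  [0,0,0.05,0,0,0,-1],
  [0,0,0.1,0,0,0,-1],
])

```text
clock: 16.62
position: [593.5, 99.4, 89.1]
ee_rot: [-0.59, 0.808, -0.0, -0.0]
contact_force: [-3.4, 3.5, 6.2]
gripper_width: 12.9
grasp_force: 59.8
```

```bash
python3 st.py
```

```text
16.77 [593.5  99.4  89.1] yaw -1.8801 F [-2.5  2.4  7.4] Tz [np.float64(0.361), np.float64(0.237), np.float64(0.081), np.float64(0.058)] j6 [np.float64(-0.066), np.float64(-0.3), np.float64(-0.182), np.float64(-0.079)] -0.7442
```

carry_out([
  [0,0,0.05,0,0,0,-1],
  [0,0,0.1,0,0,0,-1],
])

```text
clock: 17.02
position: [593.4, 99.4, 89.1]
ee_rot: [-0.549, 0.836, -0.0, -0.001]
contact_force: [-2.6, 2.0, 6.9]
gripper_width: 12.7
grasp_force: 59.9
```

```bash
python3 st.py
```

```text
17.18 [593.4  99.4  89.1] yaw -1.98 F [-3.1  1.4  5.9] Tz [np.float64(0.375), np.float64(0.205), np.float64(0.146), np.float64(0.03)] j6 [np.float64(-0.098), np.float64(-0.332), np.float64(-0.213), np.float64(-0.11)] -0.8441
```

carry_out([
  [0,0,0.04,0,0,0,-1],
  [0,0,0.07,0,0,0,-1],
])

```text
clock: 17.42
position: [593.4, 99.5, 89.1]
ee_rot: [-0.519, 0.855, -0.0, -0.001]
contact_force: [-3.6, 2.8, 7.3]
gripper_width: 12.5
grasp_force: 59.8
```

```bash
python3 st.py
```

```text
17.57 [593.4  99.4  89.1] yaw -2.0494 F [-3.6  2.1  8.3] Tz [np.float64(0.335), np.float64(0.246), np.float64(0.24), np.float64(0.242)] j6 [np.float64(-0.234), np.float64(-0.359), np.float64(-0.282), np.float64(-0.221)] -0.9137
```

Contact came at a yaw of about -1.655, and I've turned roughly 0.39 rad past it with torque up about 0.13 N m, which is mid snug range. Releasing now.

carry_out([
  [0,0,0,0,0,0,-0.5],
  [0,0,0,0,0,0,-0.25],
  [0,0,0,0,0,0,-0.2],
  [0,0,0,0,0,0,-0.2],
])

```text
clock: 18.08
position: [593.9, 99.3, 87.9]
ee_rot: [-0.519, 0.855, 0.0, -0.0]
contact_force: [0.1, 0.2, -1.3]
gripper_width: 34.2
grasp_force: 0.0
```

carry_out([
  [0,0,0,0,0,-15,-0.2],
  [0,0,0,0,0,-40,-0.2],
  [0,0,0,0,0,-80,-0.2],
  [0,0,0,0,0,-130,-0.2],
  [0,0,0,0,0,-130,-0.2],
])

```text
clock: 18.7
position: [596.6, 100.1, 224.7]
ee_rot: [-0.519, 0.855, -0.001, 0.006]
contact_force: [0.4, -0.2, -0.2]
gripper_width: 34.0
grasp_force: 0.0
```

```bash
python3 - <<'E'
exec(open('st.py').read())
d=get_image('wrist')
cv2.imwrite('pics/w4.png',cv2.resize(d['color'],(800,600),interpolation=cv2.INTER_CUBIC))
c,q=np.cos(.03),np.sin(.03)
for a,b in((-32,-176),(32,-176)):print('home pack back top corner',proj(d,[593.1+c*a-q*b,99.5+q*a+c*b,76])*800/512)
E
```

```text
18.85 [593.4  99.4 218.2] yaw -2.051 F [-0.6  0.2 -0.2] Tz [np.float64(-0.002), np.float64(0.035), np.float64(0.02), np.float64(-0.008)] j6 [np.float64(0.0), np.float64(0.0), np.float64(0.0), np.float64(0.0)] -0.9145
home pack back top corner [260.58887582 -96.36618415]
home pack back top corner [142.60813439 -15.87301835]
```

View pics/w4.png

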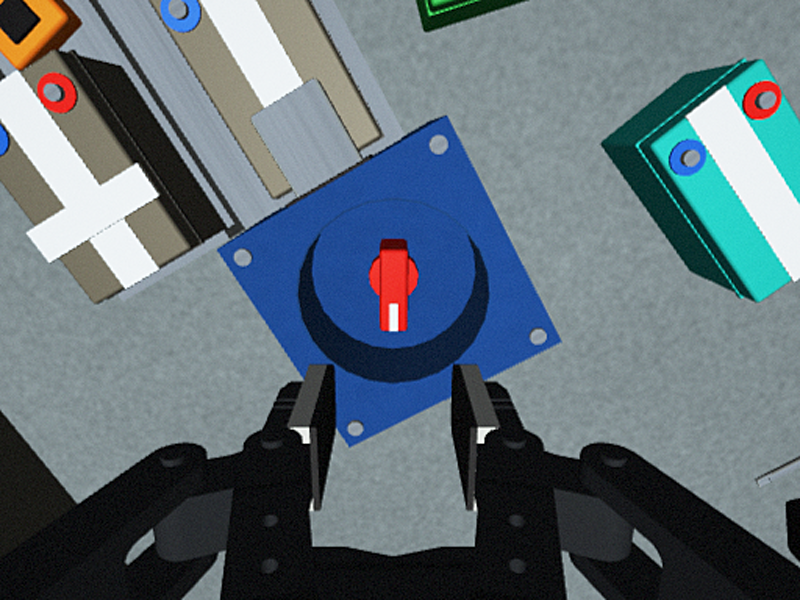

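The wrist view shows the knob still upright in the image at (393,285), so it didn't spring back. The pack is under the foot arm with its front corners at (382,137) and (277,198). I'll check those against the home position and hand in if they agree.

```bash
python3 - <<'E'
from h import *
d=get_image('wrist')
c,q=np.cos(.03),np.sin(.03)
ok=True
for (a,b),uv in zip(((-32,-66),(32,-66)),((382,137),(277,198))):
    p=proj(d,[593.1+c*a-q*b,99.5+q*a+c*b,76])*1.5625
    m=at_z(d,np.array(uv)/1.5625,76)[:2]-[593.1,99.5];yc=-q*m[0]+c*m[1]
    print(p,uv,'clamp y',yc); ok&=abs(yc+66)<4
print(ok)
if ok: print(job_done())
E
```

```text
[384.14370318 133.41913958] (382, 137) clamp y -65.05304452979587
[273.88650362 198.13199387] (277, 198) clamp y -65.28645108260817
True
the job is handed in; nothing more can be done
None
```

The pack is home against the stop: its front edge measured within about 1 mm of it. The knob was turned about 0.39 rad past first contact (torque up about 0.13 N m, mid snug range), the gripper was released and lifted clear, and the job is handed in.

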